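Find the full carton by its weight and hold it up

TASK

One of the two identical cartons of wound clips in the tray is full, the other partly used. Slide the steel keeper by its black grip until its pointer stands at the index rib on the tray, so that both cartons are free, and leave it there; then lift first the left carton clear of the tray and set it gently back in its bay, then lift the right one, and judge by force which is heavier. Finish holding the heavier carton still and level in the gripper, at least 10 cm clear above the tray, with the lighter one let go and lying flat in a bay, and leave the other things round about alone.

Things in the scene. Friction and masses are not known exactly. Their poses are not given: they have to be found in the camera images.
- tray: Fixed grey tray with aluminium rail, two bays side by side, 172 x 300 mm, floor 6 mm above the worktop. Origin on the worktop, between the bays; x away from the robot, y left (yawed up to 0.3), z up. Floor x -110 to +62 mm; 4 mm thick rims at x = +60 and y = +-148 end at z = 16 mm; ridge at y = 0, 10 mm wide, to z = 9 mm. Keeper rail on the near side: x = -87 to -59 mm, to z = 26 mm
- bay_left (a point): centre of the left bay (tray x = 0, y = +70 mm), on the floor, 6 mm above the worktop; axes as the tray
- bay_right (a point): centre of the right bay (tray x = 0, y = -70 mm), on the floor, 6 mm above the worktop; axes as the tray
- index_mark (a point): top of the small steel index rib on the near face of the rail (tray x = -91.5 mm, y = +70 mm, 28 mm above the worktop), 4 mm wide along y. The keeper's pointer stands at it when joint keeper = 0.065
- keeper (a joint): Slide of the steel keeper, 0 to 0.10 m, growing to the tray's +y (left). At the start 0 to 0.02: its two 20 mm wide arms lie 5 mm above the cartons. At 0.065 both are free (arms between the cartons and past the left one); further on it covers the left one again. Friction 1.5 N, stays where left. Arms at y = -70 and +70 mm from the grip, tray x = -78 to +2 mm, tops at z = 69 mm
- keeper_grip (a point): Middle of the keeper's black upright grip block, 24 mm (tray x) x 16 mm (y, the sliding direction) x 32 mm high; middle 64 mm, top 80 mm above the worktop, at tray x = -73 mm, y = 5 mm + joint keeper. Can be pinched along x or y, or pushed. A 4 mm wide steel pointer below it lies over the near guide strip
- carton_p: one of two identical closed cartons, 32 mm (its x) x 85 mm (its y) x 48 mm high, origin at the centre of its underside. Lies in a bay, long side along the tray's y within 0.08 rad, within 6 mm of the bay's centre; which of the two lies left is drawn at random. Masses: the lighter 0.09 to 0.13 kg, the heavier 0.29 to 0.38 kg
- carton_q: the other carton, alike in all but its mass; origin and axes likewise
- sample_cup: bystander: screw-cap sample cup, 60 mm across, 64 mm high, to the left of the tray; origin at the centre of its underside
- bottle: bystander: brown bottle with white cap, 45 mm across, 93 mm high, to the right of the tray; origin at the centre of its underside
Things that resemble listed ones, but are neither listed nor needed, are in the scene too. Leave any orange or pink look-alike of the carton_q alone.

How it is judged:
By the outcome, as a careful person would: the job done as asked, in the order asked, and still so for the second after the job is handed in, while the arm keeps its last pose, push and grip.
It also fails if it takes over 72 s, if anything falls off the work surface, if the arm or the gripper's body presses on something with over 40 N, if the wrist force passes 120 N, or if a joint passes its speed limit or range.

ROBOT

A 6-joint arm with a two-finger parallel gripper is mounted at the origin on a cart in front of the work surface, level with it; the furniture and walls round the work are solid. World frame = base frame: x ahead of the robot, y to its left, z up, the work surface at z = 0. Lengths are in m, angles in rad, forces in N, time in s.
With the tool pointing down it reaches from about 0.3 to 0.775 m from the base axis. Payload 14.6 kg.
Tool frame: the origin (TCP) lies at the very end of the fingers, on their centre line; the grasp point (between the pads) lies env.hold_point_z behind it (env.hold_point_z is the distance from the TCP to the grasp point, in m); z points along the fingers, y is the direction in which the jaws open and shut (so a half turn about z gives the same grasp; the last joint's range is limited). The gripper opens to 85 mm and grips with 20 to 120 N. Pads are 22 mm wide; open, the fingers measure 114 mm over their backs; the gripper's body (76 mm by 85 mm) begins 54 mm behind the grasp point. The pads swing forward as they close: fully open they stand 13 mm farther back than shut.
Start: joints at [1.241, 0.3, 1.521, -0, 1.321, -0.067], TCP at [0.143, 0.531, 0.231] pointing down, gripper open.
Joint ranges: [-3.03, 3.03], [-0.79, 2.21], [0.23, 2.52], [-1.04, 4.18], [0, 3.07], [-2.55, 2.55]. Speed limits (rad/s): [2.22, 2.22, 2.57, 3.14, 3.14, 3.14].

INTERFACE

Orientations are given as a unit quaternion [w, x, y, z].
In Python, from workcell import env, claw, solve_ik, viewer, models gives the robot as it stands. Calls block until the motion is done:
- env.move_pose(position, orientation): joint-space move of the TCP to a pose.
- env.move_l(position, rotation=None, v=0.15, guard=None): straight line of the TCP; rotation=None keeps the orientation; v is the mean speed in m/s. With guard (N) it stops when the force on the tool has changed by that much, and returns True; else False.
- env.move_j(angles): joint-space move.
- claw.command_gripper(opening, strength=None): opening from 0.0 (shut) to 1.0 (fully open); strength is the grip in N (None keeps the last); returns when the fingers have stopped.
- env.dwell(seconds).
- solve_ik(position, orientation): joint angles nearest the present ones, or None.
- env.sense(): the state.
- viewer.get_image(name): name is "scene" or "top" or "wrist"; returns (picture, depth): 384x512x3 uint8, blue, green, red; 384x512 float32, m along the optical axis (not along the pixel's ray), 0 where there is no reading.
- viewer.camera_model(name): a dict with "fx", "fy", "cx", "cy" (pixels), "rvec" (rotation vector, rad) and "tvec" (3), from world to camera coordinates, as OpenCV has them; the wrist camera has in their place "hand_eye" (4x4, takes a point from camera to tool coordinates, whose origin is the TCP and whose axes are the flange's). Camera axes: x right, y down, z forward; pixel columns grow to the right and rows downward; lengths in m; the calibration is good to about 2 mm. A picture is of the moment at which its call begins: read the wrist's pose just before it. camera_model takes no time and is no camera call.
A pose or a line that the arm cannot do raises env.Unreachable and nothing moves.
- env.close_job(): hands the job in, once; it reports no verdict.
Trained networks look in the newest picture that a camera, given by its name, has taken for a name from the list of things; names that differ only in an ending like _2 or _b are one class to them, and where a whole thing is asked for, a point or a joint stands for the part that bears it (a point fixed in the world has none). Each returns a list of dicts, best first, with "conf" (0 to 1); they miss things now and then, are a little off and sometimes report something else, mostly with a low value. They report only what shows in the picture. A call takes as long as a camera call. They do not tell look-alikes from the thing itself.
- models.outline_of(camera, target): "mask" (384x512 bool, what is visible of it).
- models.pinpoint(camera, target): "at" ([x, y, z] in m, in world coordinates, good to about 4 mm: a listed point, or the origin of a listed thing).
The state is a dict: "t": time; "joint_positions": joint angles; "joint_velocities": joint speeds; "tau": joint torques, N m; "tcp_pos": TCP position; "ee_rot": TCP orientation; "contact_force": force on the tool from outside, world axes, zero at the start; "torque": the same for the moment, N m; "gripper_width": opening from 0.0 (shut) to 1.0 (fully open).
Only numpy, scipy, OpenCV 4.12 (cv2) and the standard library are available. Lean on these libraries where they do the work, as an engineer would, in place of code of your own. Each camera call takes 0.05 s, during which the arm holds its last target.

## Working session

There is one attempt and no reset: what is moved stays moved. The work goes in short steps, each a Python script; the robot and the scene stay as the last script left them, time stands still between calls to the robot, and variables do not carry over. Pictures are saved under pics/ and viewed, and the job is handed in when it is done.

```bash
ls; mkdir -p pics; python3 - <<'E'
from workcell import env, claw, solve_ik, viewer, models
import cv2, numpy as np
print(env.sense(), env.hold_point_z)
for c in ("scene","top"):
    im,d=viewer.get_image(c); cv2.imwrite(f"pics/{c}0.png",im)
    for t in ("bay_left","bay_right","index_mark","keeper_grip","carton_p","carton_q","tray","sample_cup","bottle"):
        print(c,t,[(np.round(r["at"],4).tolist(),round(float(r["conf"]),2)) for r in models.pinpoint(c,t)])
    print(viewer.camera_model(c))
print(env.sense()["t"])
E
```

```text
pics
{'t': 0.0, 'joint_positions': array([ 1.24137156e+00,  3.00499781e-01,  1.52158941e+00, -4.52850208e-05,
        1.32069669e+00, -6.65947531e-02]), 'joint_velocities': array([-0.00063238, -0.0002075 ,  0.00058925, -0.0020977 ,  0.00012268,
       -0.00208927]), 'tau': array([-2.10198923e-03, -5.43487036e+01, -3.61812615e+01, -1.62086430e-04,
        3.94462491e-03,  1.63556507e-05]), 'tcp_pos': array([0.14283179, 0.5308854 , 0.23070206]), 'ee_rot': array([-9.58596432e-05,  1.31031486e-01,  9.91378027e-01, -5.89275182e-04]), 'contact_force': array([-0.20576908,  0.33858987,  0.59237303]), 'torque': array([0.00920369, 0.01281157, 0.01536968]), 'gripper_width': 1.001493014164633} 0.0187
scene bay_left [([0.5698, 0.1397, 0.0026], 0.82), ([0.5663, 0.0011, 0.0106], 0.26)]
scene bay_right [([0.5642, -0.0043, 0.0092], 0.71)]
scene index_mark []
scene keeper_grip [([0.4958, 0.0778, 0.069], 0.89)]
scene carton_p [([0.5662, -0.0017, 0.0082], 0.73), ([0.5718, 0.1354, 0.0057], 0.72), ([0.6071, -0.1693, 0.0012], 0.58), ([0.7157, -0.0294, 0.0013], 0.54)]
scene carton_q [([0.5662, -0.0017, 0.00
[... 804 characters left out ...]
 -0.0013], 0.89), ([0.6127, -0.1733, -0.0009], 0.84), ([0.5719, 0.1328, 0.0067], 0.77), ([0.5643, 0.0021, 0.0054], 0.73), ([0.4732, 0.1403, 0.0315], 0.3)]
top carton_q [([0.7164, -0.031, -0.0013], 0.89), ([0.6127, -0.1733, -0.0009], 0.84), ([0.5719, 0.1328, 0.0067], 0.77), ([0.5643, 0.0021, 0.0054], 0.73), ([0.4732, 0.1403, 0.0315], 0.3)]
top tray [([0.5691, 0.0686, -0.0004], 0.78)]
top sample_cup [([0.6261, 0.4481, 0.0001], 0.78)]
top bottle [([0.5762, -0.4574, -0.0015], 0.47)]
{'fx': 411.2686307407942, 'fy': 411.2686307407942, 'cx': 255.8707500996515, 'cy': 187.7337149542885, 'rvec': array([ 2.17533945, -2.19472795,  0.09127268]), 'tvec': array([-0.0086944 ,  0.5800262 ,  1.28523921])}
1.0
```

View pics/scene0.png

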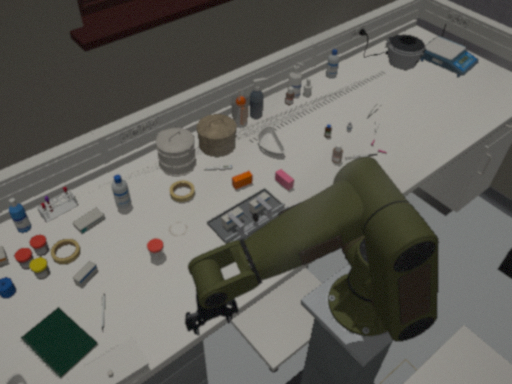

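View pics/top0.png

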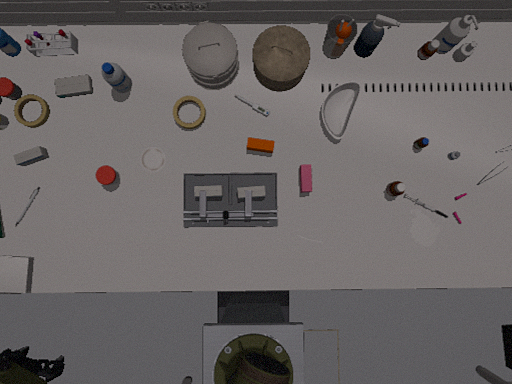

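```bash
cat > h.py <<'E'
from workcell import env, claw, solve_ik, viewer, models
import cv2, numpy as np
from scipy.spatial.transform import Rotation as R
def q(a): return np.array([0,np.cos(a/2),np.sin(a/2),0])
def wristT():
    s=env.sense(); w=s["ee_rot"]
    T=np.eye(4); T[:3,:3]=R.from_quat([w[1],w[2],w[3],w[0]]).as_matrix(); T[:3,3]=s["tcp_pos"]
    return T@np.array(viewer.camera_model("wrist")["hand_eye"])
def shot(name):
    T=wristT(); im,d=viewer.get_image("wrist"); m=viewer.camera_model("wrist")
    cv2.imwrite(f"pics/{name}.png",im); np.savez(f"{name}.npz",T=T,d=d,im=im,K=[m["fx"],m["fy"],m["cx"],m["cy"]])
    return T,im,d
def world(name,u,v,z=None):
    f=np.load(name+".npz"); fx,fy,cx,cy=f["K"]; T=f["T"]
    r=np.array([(u-cx)/fx,(v-cy)/fy,1.])
    if z is None: s=f["d"][int(round(v)),int(round(u))]
    else: s=(z-T[2,3])/(T[:3,:3]@r)[2]
    return T[:3,:3]@(r*s)+T[:3,3]
E
python3 - <<'E'
from h import *
print(viewer.camera_model("wrist"))
env.move_pose([0.47,0.07,0.34],q(np.pi/2))
print(env.sense()["joint_positions"],env.sense()["t"],env.sense()["tcp_pos"])
T,im,d=shot("w1")
for t in ("bay_left","bay_right","index_mark","keeper_grip","carton_p","tray"):
    print(t,[(np.round(r["at"],4).tolist(),round(float(r["conf"]),2)) for r in models.pinpoint("wrist",t)])
E
```

```text
{'fx': 329.9835609595368, 'fy': 329.9835609595368, 'cx': 252.07963920660632, 'cy': 196.45837659423233, 'hand_eye': array([[-4.25179190e-04, -9.47782267e-01, -3.18917848e-01,
         8.44346168e-02],
       [ 9.99999479e-01, -6.99033229e-04,  7.44242856e-04,
        -3.03581360e-04],
       [-9.28314354e-04, -3.18917365e-01,  9.47782070e-01,
        -1.43649674e-01],
       [ 0.00000000e+00,  0.00000000e+00,  0.00000000e+00,
         1.00000000e+00]])}
[7.20188515e-02 6.72251843e-02 1.54593786e+00 8.33212938e-05
 1.52879575e+00 7.06715977e-02] 3.0667 [0.46990877 0.07061648 0.33982512]
bay_left [([0.5652, 0.1374, 0.0088], 0.95)]
bay_right [([0.5692, -0.0019, 0.0073], 0.72)]
index_mark [([0.4794, 0.1365, 0.0269], 0.73)]
keeper_grip [([0.4963, 0.0743, 0.0596], 0.93)]
carton_p [([0.7189, -0.0315, -0.0042], 0.83), ([0.6124, -0.1733, -0.0017], 0.74), ([0.5735, 0.1337, 0.0068], 0.62), ([0.5681, 0.0021, 0.0089], 0.62)]
tray [([0.5704, 0.0713, 0.0026], 0.7), ([0.5707, 0.0049, 0.0117], 0.36)]
```

View pics/w1.png

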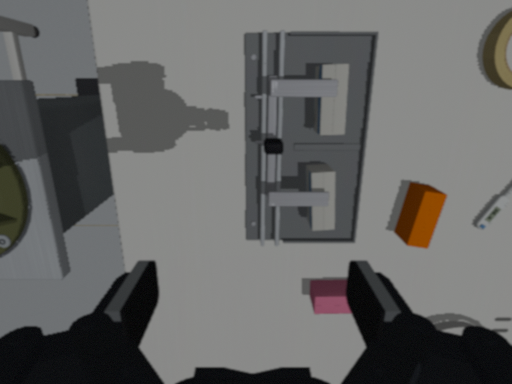

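The wrist view shows the tray, at about u 245–377 and v 33–242. The grip is at (273,146), the arms at v≈88 and v≈199, and the left and right cartons at (335,98) and (322,197). I'll pin down the tray pose from its corners.

```bash
python3 - <<'E'
from h import *
for n,(u,v,z) in dict(FL=(377,33,.016),FR=(356,242,.016),gripTop=(273,146,.08),ridgefar=(361,144,.009)).items():
    print(n,world("w1",u,v,z).round(4))
im=cv2.imread("pics/w1.png")[20:250,235:385]
cv2.imwrite("pics/w1z.png",cv2.resize(im,None,fx=2.6*1,fy=2.6,interpolation=cv2.INTER_CUBIC))
im=cv2.imread("pics/top0.png")[165:235,175:285]
cv2.imwrite("pics/t0z.png",cv2.resize(im,None,fx=7,fy=7,interpolation=cv2.INTER_CUBIC))
E
```

```text
FL [0.6273 0.2171 0.016 ]
FR [ 0.6303 -0.079   0.016 ]
gripTop [0.4931 0.0829 0.08  ]
ridgefar [0.6242 0.0736 0.009 ]
```

View pics/w1z.png

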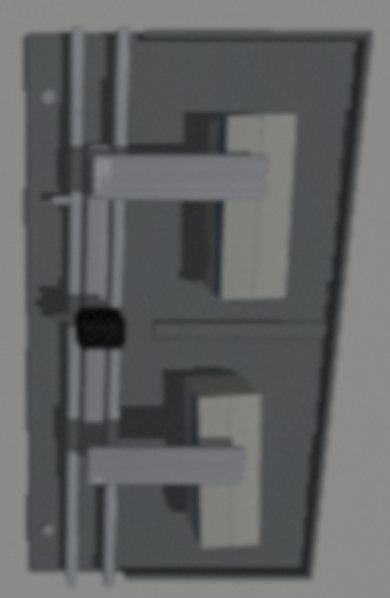

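View pics/t0z.png

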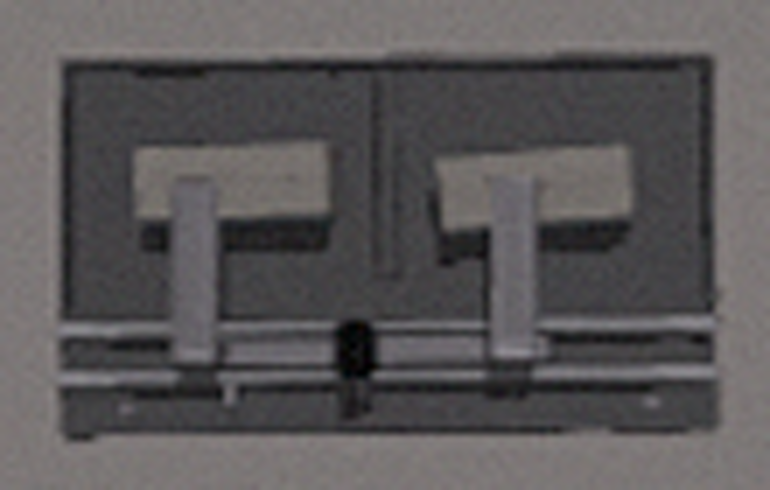

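```bash
python3 - <<'E'
from h import *
Q=q(np.pi+0.01)
claw.command_gripper(0.5,30)
env.move_pose([0.495,0.080,0.13],Q)
print(env.sense()["tcp_pos"],env.sense()["joint_positions"])
print("guard",env.move_l([0.495,0.080,0.054],Q,v=0.1,guard=6))
claw.command_gripper(0.0,30)
s=env.sense();print(s["gripper_width"],s["tcp_pos"],s["contact_force"],s["t"])
shot("w2")
if s["gripper_width"]>0.1:
    print(env.move_l([0.4943,0.1375,0.054],Q,v=0.06))
    s=env.sense();print(s["gripper_width"],s["tcp_pos"],s["contact_force"],s["t"])
    shot("w3"); im,_=viewer.get_image("top"); cv2.imwrite("pics/top3z.png",cv2.resize(im[165:235,175:285],None,fx=7,fy=7,interpolation=cv2.INTER_CUBIC))
E
```

```text
[0.49527903 0.08000505 0.13046896] [ 8.71382348e-02  3.04508326e-01  1.76676922e+00 -7.68216561e-06
  1.06954707e+00 -1.49244663e+00]
guard False
0.1811684669621517 [0.49528693 0.08001478 0.05460895] [-1.75427272 -0.80613786  5.80696977] 6.5583
False
0.1830886153652031 [0.49521195 0.138238   0.05459754] [5.48098468 1.51654455 5.04311283] 7.7167
```

View pics/w3.png

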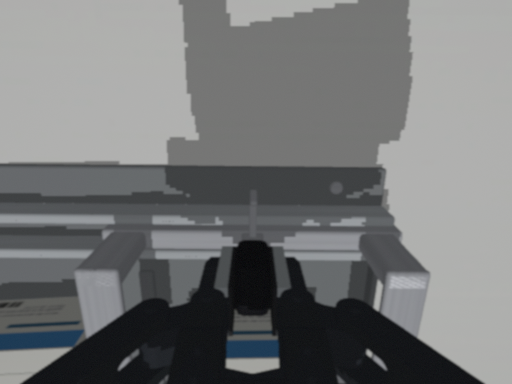

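View pics/top3z.png

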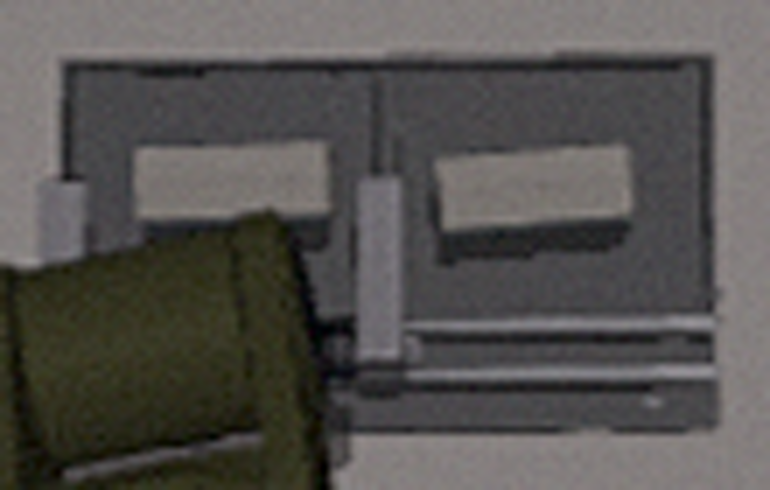

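The wrist view shows the keeper moved left, with the pointer at about (253,190–235). I need a closer look for the rib.

```bash
python3 - <<'E'
import cv2
im=cv2.imread("pics/w3.png")[170:270,200:310]
im=cv2.convertScaleAbs(im,alpha=1.6)
cv2.imwrite("pics/w3z.png",cv2.resize(im,None,fx=6,fy=6,interpolation=cv2.INTER_CUBIC))
im=cv2.imread("pics/w2.png")[160:270,200:400]
im=cv2.convertScaleAbs(im,alpha=1.6)
cv2.imwrite("pics/w2z.png",cv2.resize(im,None,fx=4,fy=4,interpolation=cv2.INTER_CUBIC))
E
```

```text
(no output)
```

View pics/w3z.png

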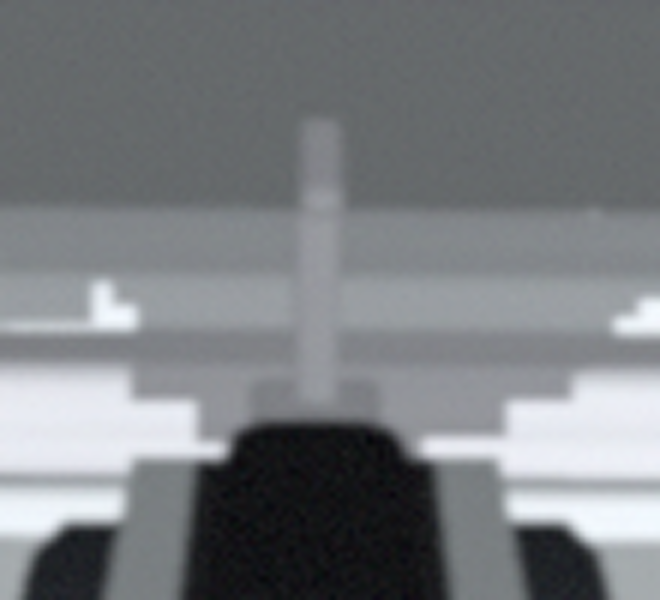

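View pics/w2z.png

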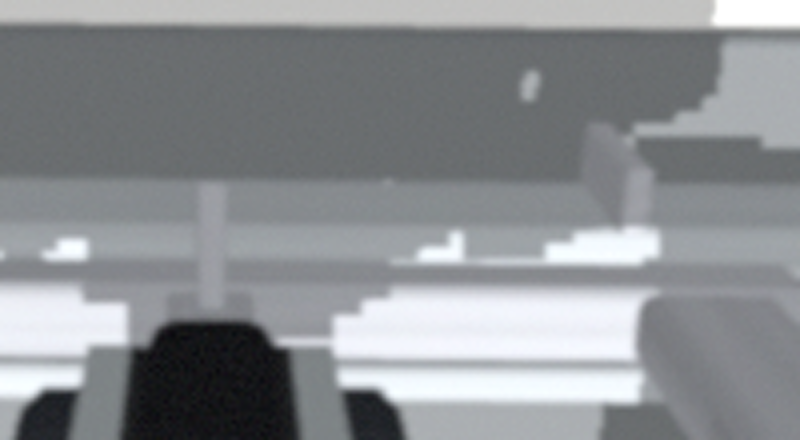

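The pointer stands over the rib to within about 1 px (≈0.5 mm). I'll release the grip and locate the cartons from above using depth.

```bash
cat >> h.py <<'E'
def tops(name,zlo,zhi,box):
    f=np.load(name+".npz"); fx,fy,cx,cy=f["K"]; d=f["d"]; T=f["T"]
    v,u=np.mgrid[:384,:512]; P=np.stack([(u-cx)/fx*d,(v-cy)/fy*d,d],-1)@T[:3,:3].T+T[:3,3]
    m=(d>0)&(P[...,2]>zlo)&(P[...,2]<zhi)
    for i,(lo,hi) in enumerate(((0,2),(1,2))): pass
    m&=(P[...,0]>box[0])&(P[...,0]<box[1])&(P[...,1]>box[2])&(P[...,1]<box[3])
    Q=P[m]; r=cv2.minAreaRect((Q[:,:2]*1000).astype(np.float32)); 
    p=cv2.boxPoints(r); e=[p[1]-p[0],p[2]-p[1]]; L=max(e,key=np.linalg.norm); a=np.arctan2(L[1],L[0]); a=(a-np.pi/2+np.pi/2)%np.pi-np.pi/2
    return np.array(r[0])/1000, sorted(r[1]), a, np.median(Q[:,2]), len(Q)
E
python3 - <<'E'
from h import *
claw.command_gripper(0.5)
p=env.sense()["tcp_pos"]
env.move_l([p[0],p[1],0.13],v=0.2)
env.move_pose([0.54,0.06,0.27],q(np.pi/2+0.01))
T,im,d=shot("w4")
print(env.sense()["tcp_pos"],env.sense()["t"])
for n,b in (("L",(.535,.64,.085,.19)),("R",(.53,.64,-.06,.055))):
    print(n,tops("w4",.048,.061,b))
print([(np.round(r["at"],4).tolist(),round(float(r["conf"]),2)) for r in models.pinpoint("wrist","carton_p")])
E
```

```text
[0.53975708 0.06020445 0.26908028] 10.05
L (array([0.56962347, 0.13575865]), [31.96981430053711, 85.31266784667969], np.float32(0.028904438), np.float64(0.05503209679212673), 2679)
R (array([0.56546552, 0.00192724]), [32.437965393066406, 85.19152069091797], np.float32(0.06991339), np.float64(0.0548929776794595), 1901)
[([0.5673, 0.0037, 0.0112], 0.88), ([0.7195, -0.0289, -0.0048], 0.74), ([0.5739, 0.1308, 0.0035], 0.73), ([0.6103, -0.171, -0.0028], 0.57)]
```

View pics/w4.png

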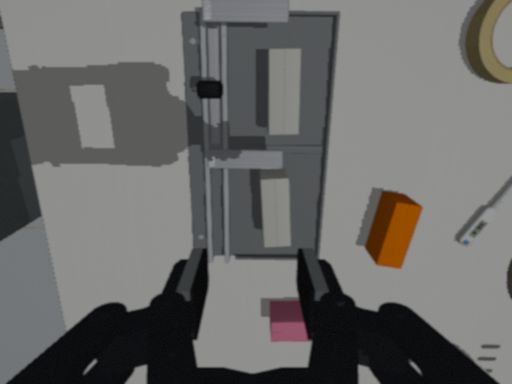

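```bash
cat >> h.py <<'E'
def fz(n=10):
    a=[]
    for _ in range(n): a.append(env.sense()["contact_force"]); env.dwell(0.04)
    return np.mean(a,0).round(2), np.std(a,0).round(2)
E
python3 - <<'E'
from h import *
c=[0.5696,0.1358]; Q=q(np.pi/2+0.029)
claw.command_gripper(0.62,40)
env.move_pose([*c,0.14],Q); env.dwell(0.3)
print("empty",fz())
print("g",env.move_l([*c,0.022],Q,v=0.1,guard=6), env.sense()["tcp_pos"])
claw.command_gripper(0.0,40)
s=env.sense();print(s["gripper_width"],s["tcp_pos"],s["contact_force"])
shot("w5a")
p=s["tcp_pos"]
env.move_l([*c,0.15],Q,v=0.09); env.dwell(0.4)
print("loaded L",fz(), env.sense()["gripper_width"],env.sense()["torque"],env.sense()["t"])
shot("w5")
E
```

```text
empty (array([ 0.14, -0.62,  0.19]), array([0.38, 0.6 , 0.58]))
g False [0.56997398 0.13588214 0.02266489]
0.370591629060632 [0.57012826 0.13588607 0.02272527] [-0.05237976  0.43067847  5.38523631]
loaded L (array([-0.15,  0.11, -3.34]), array([0.39, 0.34, 0.4 ])) 0.36303221955193965 [-0.02722892 -0.01129088 -0.00424908] 15.8333
```

View pics/w5.png

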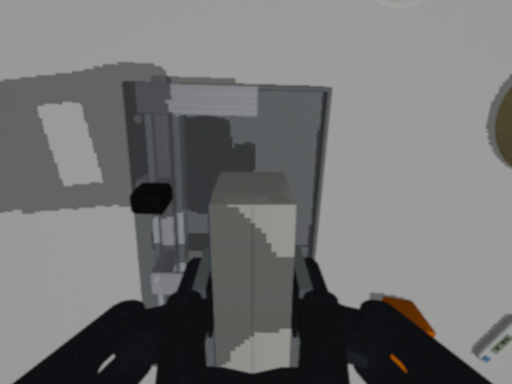

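The left carton reads about 3.5 N, in the heavy range. I'll set it back and then lift the right one.

```bash
python3 - <<'E'
from h import *
c=[0.5696,0.1358]; Q=q(np.pi/2+0.029)
env.move_l([*c,0.036],Q,v=0.1); env.dwell(0.1)
print("g",env.move_l([*c,0.0215],Q,v=0.02,guard=2.5), env.sense()["tcp_pos"], env.sense()["contact_force"])
env.dwell(0.2); print(env.sense()["contact_force"])
claw.command_gripper(0.62,40)
env.move_l([*c,0.15],Q,v=0.15)
c=[0.5655,0.0019]; Q=q(np.pi/2+0.070)
env.move_pose([*c,0.14],Q)
shot("w6")
print(tops("w6",.048,.061,(.535,.64,.085,.19)))
env.dwell(0.2); print("empty",fz(), env.sense()["t"])
E
```

```text
g True [0.56942272 0.13577493 0.02272064] [-1.32553862 -0.59885673  5.1526712 ]
[-1.39252756 -0.27927042  6.12745869]
(array([0.56790186, 0.11390354]), [32.38092041015625, 41.83604049682617], np.float32(0.03049016), np.float64(0.05508930440946913), 3706)
empty (array([-0.22, -0.14, -0.11]), array([0.75, 0.6 , 0.41])) 20.7167
```

View pics/w6.png

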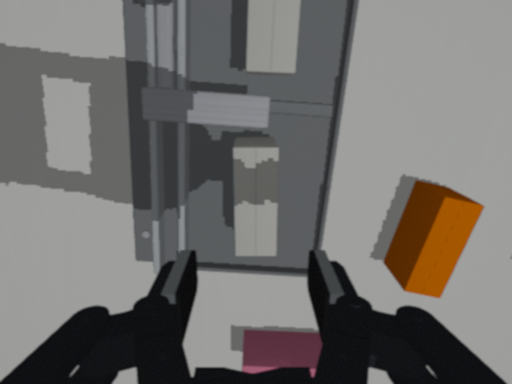

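The left carton sits flat in its bay with its top at z 0.055, partly out of view at the top of the picture. The right one is at about (255,205), between the fingers. Lifting the right one now.

```bash
python3 - <<'E'
from h import *
c=[0.5655,0.0019]; Q=q(np.pi/2+0.070)
print("g",env.move_l([*c,0.022],Q,v=0.1,guard=6), env.sense()["tcp_pos"])
claw.command_gripper(0.0,40)
s=env.sense();print(s["gripper_width"],s["contact_force"])
env.move_l([*c,0.15],Q,v=0.09); env.dwell(0.4)
print("loaded R",fz(), env.sense()["gripper_width"],env.sense()["t"])
shot("w7")
E
```

```text
g False [0.56585923 0.00191343 0.02264261]
0.36842478939048634 [-0.69102768 -0.20158955  6.90138599]
loaded R (array([ 0.12,  0.13, -1.38]), array([0.48, 0.65, 0.42])) 0.36780348597073864 24.7583
```

View pics/w7.png

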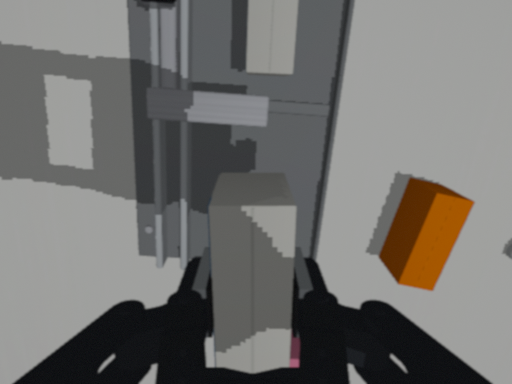

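The right carton reads about 1.3 N against 3.5 N for the left, so the left is heavier. I'll set the right one back, check it, and take the left.

```bash
python3 - <<'E'
from h import *
c=[0.5655,0.0019]; Q=q(np.pi/2+0.070)
env.move_l([*c,0.036],Q,v=0.1); env.dwell(0.1)
print("g",env.move_l([*c,0.0215],Q,v=0.02,guard=2.5), env.sense()["tcp_pos"])
env.dwell(0.2)
claw.command_gripper(0.62,40)
env.move_l([*c,0.15],Q,v=0.15)
env.move_pose([0.54,0.06,0.27],q(np.pi/2+0.03))
shot("w8")
for n,b in (("L",(.535,.64,.085,.19)),("R",(.53,.64,-.06,.055))):
    print(n,tops("w8",.048,.061,b))
print(env.sense()["t"])
E
```

```text
g True [0.56533703 0.00192423 0.02265926]
L (array([0.56731812, 0.13566046]), [32.541080474853516, 83.32725524902344], np.float32(0.030884504), np.float64(0.05505074803260679), 2663)
R (array([0.5627771 , 0.00152207]), [32.107688903808594, 85.62467193603516], np.float32(0.059414625), np.float64(0.05488481223168035), 1882)
29.025
```

View pics/w8.png

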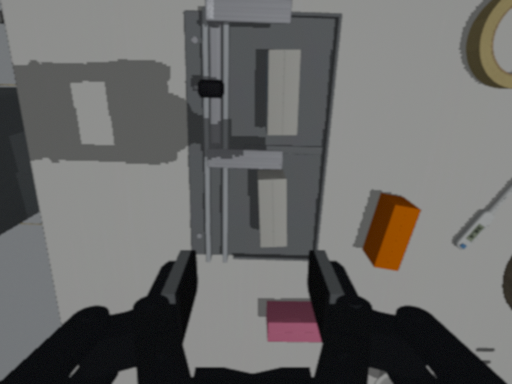

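Both cartons lie flat in their bays. The left is at (283,92), the right at (273,212), and the keeper hasn't moved. Now the final grasp of the left carton.

```bash
python3 - <<'E'
from h import *
c=[0.5685,0.1358]; Q=q(np.pi/2+0.030)
env.move_pose([*c,0.14],Q)
print("g",env.move_l([*c,0.022],Q,v=0.1,guard=6), env.sense()["tcp_pos"])
claw.command_gripper(0.0,45)
s=env.sense();print(s["gripper_width"],s["contact_force"])
env.move_l([*c,0.25],Q,v=0.09); env.dwell(0.5)
s=env.sense();print("loaded L",fz(), s["gripper_width"],s["tcp_pos"],s["ee_rot"],s["t"])
shot("w9")
print(tops("w9",.048,.061,(.53,.64,-.06,.055)))
for c in ("top","scene"):
    im,_=viewer.get_image(c); cv2.imwrite(f"pics/{c}9.png",im)
    print(c,[(np.round(r["at"],4).tolist(),round(float(r["conf"]),2)) for r in models.pinpoint(c,"carton_p")])
E
```

```text
g False [0.56885703 0.13585614 0.02263985]
0.36926199666689374 [-0.60684571  0.26722284  6.38638371]
loaded L (array([-0.22, -0.15, -3.27]), array([0.44, 0.36, 0.36])) 0.3687134589933436 [0.56850268 0.13578055 0.2500011 ] [5.01643048e-06 6.96427524e-01 7.17627134e-01 1.62990538e-06] 34.5167
(array([0., 0.]), [0.0, 0.0], np.float32(-1.5707964), np.float64(nan), 0)
top [([0.5634, 0.001, 0.0088], 0.69), ([0.7183, -0.0342, -0.0001], 0.64), ([0.611, -0.1726, -0.0026], 0.53)]
scene [([0.6067, -0.1724, 0.0026], 0.61), ([0.5705, 0.1346, 0.2329], 0.59), ([0.5649, 0.0025, 0.0077], 0.48), ([0.7176, -0.0288, 0.0001], 0.48)]
  return _methods._mean(a, axis=axis, dtype=dtype,
  ret = ret.dtype.type(ret / rcount)
```

View pics/w9.png

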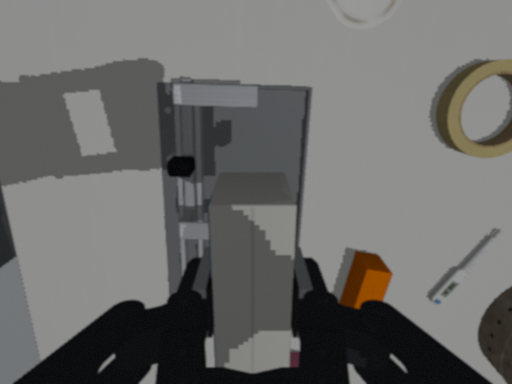

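View pics/top9.png

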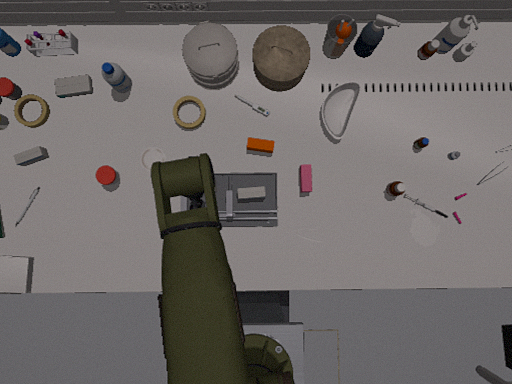

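View pics/scene9.png

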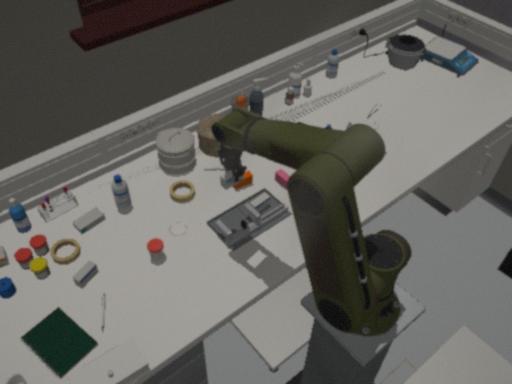

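The held carton is level between the pads in the wrist view. The other carton is flat in the right bay, at top-view (252,193), and the keeper arm is unmoved at top-view u≈229. Handing in.

```bash
python3 - <<'E'
from h import *
print(env.sense()["t"]); env.close_job()
E
```

```text
35.1833
the job is handed in; nothing more can be done
```

The left carton is the heavier one, and I handed the job in at about 35 s with it held still in the gripper, as no later check showed a problem.

- **Keeper:** I slid it by its black grip until the pointer stood at the index rib. The wrist image showed them about 1 px apart (roughly 0.5 mm). After both lifts it had not visibly moved.
- **Weighing:** I lifted the left carton and set it gently back in its bay, then lifted the right one. Wrist force was about 3.5 N for the left and about 1.3 N for the right. The left read about 3.3 N when I lifted it again at the end.
- **Lighter carton:** The right carton is back in its bay and let go. It lay flat when measured after release, with its top at z ≈ 0.055 m.
- **Held carton:** The scene camera put its underside at z ≈ 0.233 m. That is well over 10 cm above the tray rims and about 15 cm above the top of the keeper. It looked level in the wrist image.
- **Surroundings:** In the final top view, the cup, the bottle and the orange and pink look-alikes stood where they began.

**Failed check:** A last depth check of the right carton from the wrist camera gave no reading, because the held carton blocked the view. The top and scene cameras both found the right carton lying in its bay.

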